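# Index a copper electrode to the red mark and clamp the fixture

### The job

Turn the round faceplate, holding it by the aluminium block and not by the delicate copper electrode, until its white pointer line stops within the width of the red tag on the ring around it. Then swing the yellow-handled clamp lever fully over to its stop and let go. Leave the spare electrodes and the blue bin alone.

Things in the scene. Friction and masses are not known exactly. Their poses are not given: they have to be found in the camera images.
- fixture: indexing fixture, fixed to the table: grey base plate 220 mm (x) by 370 mm (y), 30 mm thick, its top at z = 30 mm; the origin lies at table level under the faceplate's axis, the plate runs from y = -120 to +250 mm, x = -110 to +110 mm; the clamp lever is on its +y side. It stands at varying places and yaws.
- holder_grip (a point): on the faceplate's vertical axis, 68 mm above the table, inside the aluminium block fixed on the faceplate: 70 mm long (x), 40 mm wide (y), from 42 to 88 mm above the table. The point turns with the faceplate: its x axis runs along the block toward the white pointer line. Grip the block across its 40 mm width from above.
- pointer (a point): outer end of the white line (7 mm wide, 30 mm long) on the dark steel faceplate (radius 70 mm, top 42 mm above the table): 70 mm from the axis along the block's x axis, 44 mm above the table. There is only one white line, so half a turn away is wrong.
- red_mark (a point): middle of the inner edge of the red tag (16 mm wide along the rim, 20 mm radially) on the fixed aluminium ring (inner radius 72, outer 92 mm, top 42 mm above the table, tag top 46 mm): 70 mm from the faceplate's axis, 44 mm above the table. When the pointer is exactly set the two points coincide.
- clamp (a joint): clamp lever angle in rad: 0 to 0.15 at the start (open), 1.5 at the clamped stop; it grows clockwise from above. About 0.25 N m of friction (3 N at the handle); it stays where it is left.
- clamp_grip (a point): on the axis of the lever's upright yellow handle, a post 24 mm in diameter, from 58 to 113 mm above the table, 90 mm from the pivot; the point is 92 mm above the table. Can be gripped from above or pushed. The steel arm under it (14 mm wide) has its top at 63 mm.
- clamp_pivot (a point): on the lever's vertical pivot axis, 92 mm above the table; it lies at x = -30, y = 130 mm in the fixture's frame. At 0 the arm points 110 degrees anticlockwise from the fixture's x axis, at the stop about 24 degrees.
- spare_a: bystander: spare copper electrode on a loose aluminium block, 70 by 60 mm, 68 mm tall; origin under its centre
- spare_b: bystander: a second spare electrode like spare_a; origin under its centre
- bin: bystander: open blue plastic bin, 200 by 120 mm, 75 mm tall, with copper and steel pieces in it; origin under its centre
- dial: the turning part: dark steel faceplate, radius 70 mm, from 30 to 42 mm above the table, with the aluminium block and the copper electrode fixed on it; origin on its vertical axis, 30 mm above the table, x axis toward the white pointer line. No stops: it turns either way with a friction of about 0.15 N m and stays where it is left.
- electrode (a point): centre of the underside of the copper electrode on top of the aluminium block, on the faceplate's axis, 88 mm above the table; the electrode is 54 mm (x) by 26 mm (y) and reaches up to 111 mm. The fingers must not press on it.

How it is judged:
On the way, in this order (a step that is already met when the one before it is completed fails the run):
1. the white pointer rests within the width of the red tag (horizontal distance between pointer and red_mark below 0.007 m and angular speed of dial below 0.1 rad/s), for 0.3 s.
2. the clamp lever is swung over to its stop (value of joint clamp above 1.3 rad), for 0.1 s.
At the end, for the whole second after the job is handed in: The end of the white pointer line is within 7 mm of the middle of the red tag's inner edge (within the tag's width), the clamp lever is past 1.3 rad of its 1.5 rad, and both are at rest (horizontal distance between pointer and red_mark below 0.007 m and value of joint clamp above 1.3 rad and velocity of joint clamp between -0.05 and 0.05 rad/s and angular speed of dial below 0.05 rad/s); the robot touches nothing.
It fails at once if the fingers press on the copper electrode with more than 3 N (contact force between the fingers and dial_c2 above 3 N or contact force between the fingers and dial_c3 above 3 N or contact force between the fingers and dial_c4 above 3 N or contact force between the fingers and dial_c5 above 3 N).
It fails at once if a spare electrode or the bin is moved by more than 30 mm (distance of any of spare_a, spare_b, bin from where it was at the start of the episode above 0.03 m).
It also fails if it takes over 67 s, if anything falls off the work surface, if the arm or the gripper's body presses on something with over 40 N, if the wrist force passes 120 N, or if a joint passes its speed limit or range.

### The arm

A 6-joint arm with a two-finger parallel gripper is mounted at the origin on the work surface. World frame = base frame: x ahead of the robot, y to its left, z up, the work surface at z = 0. Lengths are in m, angles in rad, forces in N, time in s.
With the tool pointing down it reaches from about 0.3 to 0.775 m from the base axis. Payload 14.6 kg.
Tool frame: the origin (TCP) lies midway between the tips of the shut fingers; the grasp point (between the pads) lies 19 mm behind it (manip.pinch_z is the distance from the TCP to the grasp point, in m); z points along the fingers, y is the line along which they close (so a half turn about z gives the same grasp; the last joint's range is limited). The gripper opens to 85 mm and grips with 20 to 120 N. Pads are 22 mm wide; open, the fingers measure 114 mm over their backs; the gripper's body (76 mm by 85 mm) begins 54 mm behind the grasp point. The pads swing forward as they close: fully open they stand 13 mm farther back than shut.
Start: joints at [-1.341, 0.3, 1.521, -0, 1.321, -0.067], TCP at [0.161, -0.526, 0.231] pointing down, gripper open.
Joint ranges: [-3.03, 3.03], [-0.79, 2.21], [0.23, 2.52], [-1.04, 4.18], [0, 3.07], [-2.55, 2.55]. Speed limits (rad/s): [2.22, 2.22, 2.57, 3.14, 3.14, 3.14].

### API

Orientations are given as a unit quaternion [w, x, y, z].
In Python, from bench import manip, viewer, job gives the robot as it stands.
- The arm moves only by the shell command python3 -m pendant 'ROWS' [OPENING] [FORCE]. ROWS is JSON, a list of rows, each an object of numbers: "dx", "dy", "dz": the shift along the tool's x, y, z in units of 800 mm (1.0 is 800 mm); "ax", "ay", "az": the turn, a rotation vector about the tool's x, y, z in units of 0.5 rad (1.0 is 0.5 rad). In form: [{"dx": .., "dy": .., "dz": .., "ax": .., "ay": .., "az": ..}, ...]. A call has 1 to 12 rows; each row shifts and turns the commanded pose from where the row before left it, along the tool's axes as they then stand; what a row does not reach is not made up. A row lasts 1/12 s, in which the tool goes at most 41.7 mm and 7.16 degrees, less where a joint would pass 70% of its speed; a pose out of reach is approached as far as the arm can. A call with a number of a shift or a turn outside -1 to 1 is refused whole. A call with a gripper value outside its range is refused whole. OPENING is the opening, from 0 (shut) to 1 (fully open), set as the call begins (- or left out, the last holds). The fingers move at their own pace and stop on an object; FORCE is the grip in N (left out, the last holds). Time passes only in rows, so rows that do not move let the fingers close. It gives the time, the measured TCP pose, the force, the opening and the grip force at its end, in the units of the state.
- manip.get_state(): the state, without advancing time (a new reading comes with each control period).
- viewer.snapshot(name): name is "scene" or "top" or "wrist"; returns the picture (480x640x3 uint8, red, green, blue); there is no depth.
- viewer.calibration(name): a dict with "fovy" (degrees; the focal length in pixels is half the picture's height over the tangent of half this angle, whatever the lens; pixels are square), "cx", "cy" (the principal point, pixels), "k1" (the pictures are not rectified: a ray, as slopes to the right and down, at radius r is drawn at 1 + k1 r^2 times it, then the intrinsics apply), "R" (3x3) and "t" (3): a world point X has camera coordinates R X + t. Camera axes: x right, y down, z forward; pixel columns grow to the right and rows downward; lengths in m; the calibration is good to about 2 mm. A picture is of the moment at which its call begins: read the wrist's pose just before it. calibration takes no time and is no camera call; for the wrist camera it gives the pose at the moment of the call.
- job.finish_job(): hands the job in; it is judged then, once.
The state is a dict: "time": time; "joints": joint angles; "joint_velocities": joint speeds; "effort": joint torques, N m; "position": TCP position; "tcp_rot": TCP orientation; "contact_force": force on the tool from outside, world axes, zero at the start; "moment": the same for the moment, N m; "grip_width": finger opening in m; "gripper_force": force on a finger pad.
Only numpy, scipy, OpenCV 4.12 (cv2) and the standard library are available. Lean on these libraries where they do the work, as an engineer would, in place of code of your own. Each camera call takes 0.05 s, during which the arm holds its last target. There are 200 camera calls.

## Working session

There is one attempt and no reset: what is moved stays moved. The work goes in short steps, Python scripts to look and compute and a shell command to move; the robot and the scene stay as the last step left them, time stands still between calls to the robot, and variables do not carry over. Pictures are saved under pics/ and viewed, at most 10 in all, crops included, and the job is handed in when it is done.

```bash
ls; mkdir -p pics; python3 - <<'E'
from bench import manip, viewer
import cv2
print(manip.get_state())
for n in ("top","scene"):
    c=viewer.calibration(n);print(n,c)
    cv2.imwrite(f"pics/{n}0.png",viewer.snapshot(n)[:,:,::-1])
E
```

```text
pics
{'time': 0.0, 'joints': array([-1.34060387e+00,  3.00504670e-01,  1.52156911e+00,  3.41221036e-05,
        1.32069365e+00, -6.66161809e-02]), 'joint_velocities': array([-1.24553942e-03, -7.62597356e-06,  2.18836650e-04, -1.13342857e-03,
       -4.76175005e-04,  2.41959132e-04]), 'effort': array([-2.85487033e-03, -5.43511426e+01, -3.61799347e+01, -1.83094558e-04,
        3.97538606e-03, -1.29879646e-05]), 'position': array([ 0.16080316, -0.52573152,  0.23070796]), 'tcp_rot': array([-5.86775372e-04,  9.89008730e-01,  1.47855967e-01, -3.15153783e-05]), 'contact_force': array([0.6430564 , 0.36354996, 0.10809165]), 'moment': array([ 0.01203586, -0.02885821, -0.00454258]), 'gripper_force': 0.0, 'grip_width': 0.08525537207427542}
top {'fovy': 45.19591400499488, 'cx': 317.6598516820841, 'cy': 233.80578745442685, 'k1': -0.06954544128964754, 'R': array([[ 0.01779001, -0.99950364,  0.02599972],
       [-0.98330283, -0.02219999, -0.18061756],
       [ 0.1811051 , -0.02235241, -0.9832097 ]]), 't': array([-0.05308011,  0.47244879,  1.41864296])}
scene {'fovy': 46.10985867426809, 'cx': 324.9332647700613, 'cy': 242.37074235897805, 'k1': 0.010479657303037338, 'R': array([[ 0.15241203,  0.98825201,  0.01133748],
       [ 0.75282589, -0.10865604, -0.64918953],
       [-0.64033097,  0.10747945, -0.76054218]]), 't': array([-0.03582677, -0.29912413,  1.7242528 ])}
```

View pics/top0.png

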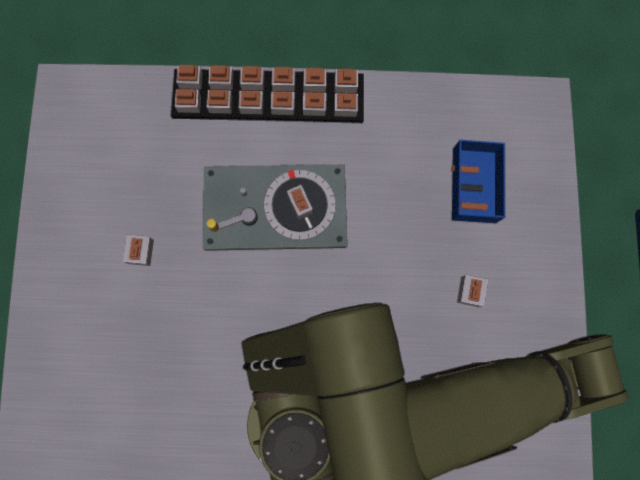

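View pics/scene0.png

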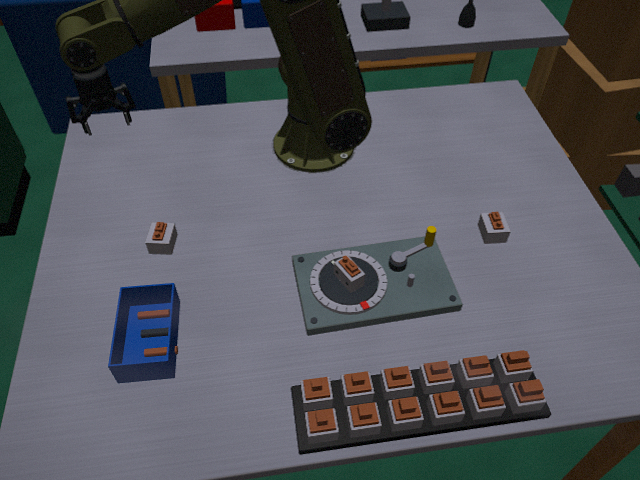

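The top view shows the dial at about (300,204), with the white line end near (308,226) and the red tag at (291,175). The lever pivot is at (249,216) and the yellow handle at (212,224). The scene view agrees. Next I'll segment these and fit poses.

```bash
cat > h.py <<'E'
import numpy as np, cv2
from bench import manip, viewer
def K(c):
    f=240/np.tan(np.radians(c["fovy"]/2)); return np.array([[f,0,c["cx"]],[0,f,c["cy"]],[0,0,1]])
def world(px,z,c):
    px=np.asarray(px,float).reshape(-1,1,2)
    u=cv2.undistortPoints(px,K(c),np.array([c["k1"],0,0,0.]))[:,0]
    R,t=np.array(c["R"]),np.array(c["t"]); d=np.c_[u,np.ones(len(u))]@R; o=-R.T@t
    return o+d*((z-o[2])/d[:,2])[:,None]
def proj(X,c):
    return cv2.projectPoints(np.asarray(X,float).reshape(-1,1,3),cv2.Rodrigues(np.array(c["R"]))[0],np.array(c["t"]),K(c),np.array([c["k1"],0,0,0.]))[0][:,0]
def seg(img,lo,hi,box):
    h=cv2.cvtColor(img,cv2.COLOR_RGB2HSV); m=cv2.inRange(h,lo,hi); k=np.zeros_like(m); x0,y0,x1,y1=box; k[y0:y1,x0:x1]=m[y0:y1,x0:x1]; return k
def cent(m):
    p=np.argwhere(m>0)[:,::-1]; return p.mean(0),len(p)
E
python3 - <<'E'
from h import *
c=viewer.calibration("top"); im=cv2.imread("pics/top0.png")[:,:,::-1].copy()
# plate corners at z=.03
co=world([(203,166),(345,165),(347,248),(203,249)],.03,c); print(co.round(4)); print(world([(211,173),(337,171),(339,239),(211,240.5)],.03,c).round(4))
r,n=cent(seg(im,(0,150,120),(8,255,255),(280,165,305,184))); print("red",r,n,world(r,.046,c))
y,n=cent(seg(im,(18,150,100),(35,255,255),(195,210,225,240))); print("yel",y,n,world(y,.1,c))
print("center",world([(300,204.5)],.042,c),"pivot",world([(249,216)],.06,c),"ptr",world([(308.5,227)],.042,c))
cs=viewer.calibration("scene"); s=cv2.imread("pics/scene0.png")[:,:,::-1].copy()
r,n=cent(seg(s,(0,150,120),(8,255,255),(355,298,375,315))); print("red",r,n,world(r,.046,cs))
y,n=cent(seg(s,(18,150,100),(35,255,255),(420,220,445,250))); print("yel",y,n,world(y,.09,cs))
a=cv2.resize(im[155:260,195:355],(800,525),interpolation=cv2.INTER_CUBIC)
cv2.imwrite("pics/crop.png",a[:,:,::-1])
E
```

```text
[[ 0.6493  0.259   0.03  ]
 [ 0.6611 -0.1123  0.03  ]
 [ 0.4408 -0.1194  0.03  ]
 [ 0.4301  0.2469  0.03  ]]
[[ 0.6308  0.237   0.03  ]
 [ 0.6442 -0.0915  0.03  ]
 [ 0.4637 -0.0987  0.03  ]
 [ 0.4525  0.2277  0.03  ]]
red [291.17647059 173.88235294] 34 [[0.62865757 0.02765463 0.046     ]]
yel [211.23529412 223.39215686] 51 [[0.48301497 0.21777772 0.1       ]]
center [[0.54903301 0.00301824 0.042     ]] pivot [[0.51207271 0.13042947 0.06      ]] ptr [[ 0.49081286 -0.01996699  0.042     ]]
red [364.17777778 304.55555556] 45 [[0.63001704 0.02931908 0.046     ]]
yel [431.25490196 229.01960784] 51 [[0.46428415 0.22736626 0.09      ]]
```

View pics/crop.png

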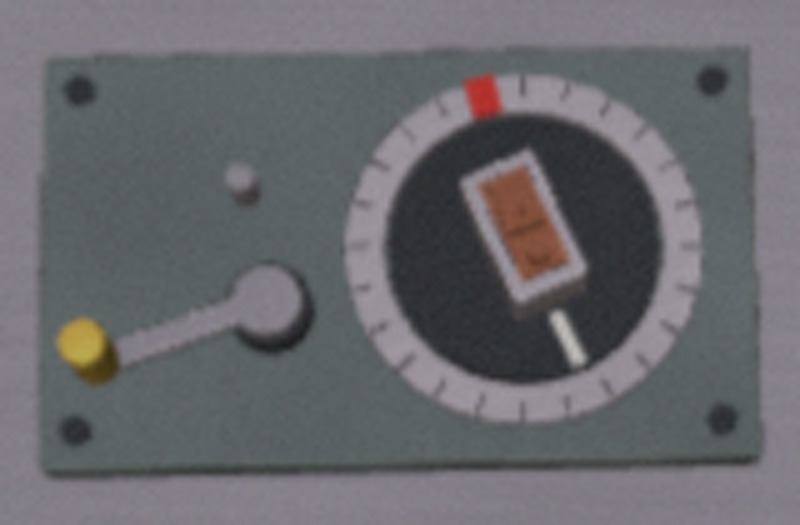

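```bash
python3 -m pendant '[{"dx":0.0365,"dy":-0.0273},{"dx":0.0365,"dy":-0.0273},{"dx":0.0365,"dy":-0.0273},{"dx":0.0365,"dy":-0.0273},{"dx":0.0365,"dy":-0.0273},{"dx":0.0365,"dy":-0.0273},{"dx":0.0365,"dy":-0.0273},{"dx":0.0365,"dy":-0.0273},{"dx":0.0365,"dy":-0.0273},{"dx":0.0365,"dy":-0.0273},{"dx":0.0365,"dy":-0.0273},{"dx":0.0365,"dy":-0.0273}]' 1 40
python3 -m pendant '[{"dx":0.0365,"dy":-0.0273},{"dx":0.0365,"dy":-0.0273},{"dx":0.0365,"dy":-0.0273},{"dx":0.0365,"dy":-0.0273},{"dx":0.0365,"dy":-0.0273},{"dx":0.0365,"dy":-0.0273},{"az":-0.175},{"az":-0.175},{},{}]'
python3 - <<'E'
from h import *
c=viewer.calibration("wrist"); s=manip.get_state(); im=viewer.snapshot("wrist"); np.save("w.npy",{"c":c,"s":s},allow_pickle=True)
cv2.imwrite("pics/w1.png",im[:,:,::-1]); print(s["position"],s["tcp_rot"],s["joints"],s["contact_force"],manip.pinch_z)
E
```

```text
[ 0.16078761 -0.52575165  0.23077524] [-5.27579951e-04  9.89012791e-01  1.47829017e-01 -4.43218767e-05] [-1.34062414e+00  3.00422309e-01  1.52151688e+00 -2.20063860e-06
  1.32071234e+00 -6.65729333e-02] [0.08179718 0.50570858 1.23438147] 0.0187$[0]: bad value
$[0]: bad value
```

View pics/w1.png

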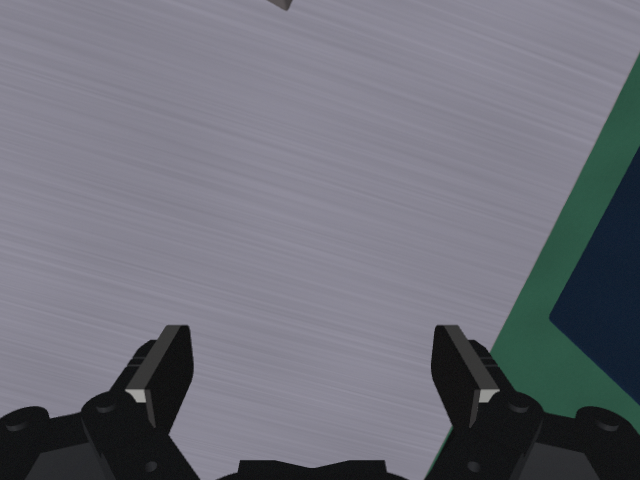

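The rows were refused, apparently because every row needs all six keys. The wrist view shows only bare table with the fingers near the bottom, so the arm hasn't moved. I'll resend with full keys.

```bash
python3 -m pendant '[{"dx":0.0365,"dy":-0.0273,"dz":0,"ax":0,"ay":0,"az":0},{"dx":0.0365,"dy":-0.0273,"dz":0,"ax":0,"ay":0,"az":0},{"dx":0.0365,"dy":-0.0273,"dz":0,"ax":0,"ay":0,"az":0},{"dx":0.0365,"dy":-0.0273,"dz":0,"ax":0,"ay":0,"az":0},{"dx":0.0365,"dy":-0.0273,"dz":0,"ax":0,"ay":0,"az":0},{"dx":0.0365,"dy":-0.0273,"dz":0,"ax":0,"ay":0,"az":0},{"dx":0.0365,"dy":-0.0273,"dz":0,"ax":0,"ay":0,"az":0},{"dx":0.0365,"dy":-0.0273,"dz":0,"ax":0,"ay":0,"az":0},{"dx":0.0365,"dy":-0.0273,"dz":0,"ax":0,"ay":0,"az":0},{"dx":0.0365,"dy":-0.0273,"dz":0,"ax":0,"ay":0,"az":0},{"dx":0.0365,"dy":-0.0273,"dz":0,"ax":0,"ay":0,"az":0},{"dx":0.0365,"dy":-0.0273,"dz":0,"ax":0,"ay":0,"az":0}]' 1 40
```

```text
time: 1.15
position: [0.42, -0.1711, 0.2313]
tcp_rot: [0.0, 0.989, 0.148, 0.0]
contact_force: [0.1, -1.0, -0.4]
grip_width: 0.0853
gripper_force: 0.0
```

```bash
python3 - <<'E'
from h import *
c=viewer.calibration("wrist"); s=manip.get_state()
print(s["position"],world([(320,240),(320,0),(0,240),(320,470)],.044,c).round(3), proj([.548,.0038,.044],c))
E
```

```text
[ 0.41995031 -0.17112186  0.23130597] [[ 0.397 -0.185  0.044]
 [ 0.565 -0.133  0.044]
 [ 0.319  0.07   0.044]
 [ 0.161 -0.259  0.044]] [[121.18518173 -37.02236123]]
```

```bash
python3 -m pendant '[{"dx":0.0365,"dy":-0.0273,"dz":0,"ax":0,"ay":0,"az":0},{"dx":0.0365,"dy":-0.0273,"dz":0,"ax":0,"ay":0,"az":0},{"dx":0.0365,"dy":-0.0273,"dz":0,"ax":0,"ay":0,"az":0},{"dx":0.0365,"dy":-0.0273,"dz":0,"ax":0,"ay":0,"az":0},{"dx":0.0365,"dy":-0.0273,"dz":0,"ax":0,"ay":0,"az":0},{"dx":0.0365,"dy":-0.0273,"dz":0,"ax":0,"ay":0,"az":0},{"dx":0,"dy":0,"dz":0,"ax":0,"ay":0,"az":-0.175},{"dx":0,"dy":0,"dz":0,"ax":0,"ay":0,"az":-0.175},{"dx":0,"dy":0,"dz":0,"ax":0,"ay":0,"az":0},{"dx":0,"dy":0,"dz":0,"ax":0,"ay":0,"az":0}]'
python3 - <<'E'
from h import *
import pickle
c=viewer.calibration("wrist"); s=manip.get_state(); im=viewer.snapshot("wrist"); pickle.dump((c,s),open("w2.pkl","wb"))
cv2.imwrite("pics/w2.png",im[:,:,::-1]); print(s["position"],s["tcp_rot"],s["joints"])
E
```

```text
time: 1.98
position: [0.5484, 0.0037, 0.2311]
tcp_rot: [-0.0, 0.973, 0.232, -0.0]
contact_force: [0.7, 0.5, -0.7]
grip_width: 0.0856
gripper_force: 0.0
[0.54838874 0.00369797 0.23106381] [-7.77986817e-05  9.72609615e-01  2.32444579e-01 -2.19472170e-04] [-6.00554580e-02  2.96779297e-01  1.52555193e+00  2.21154302e-05
  1.31972664e+00  1.04155465e+00]
```

View pics/w2.png

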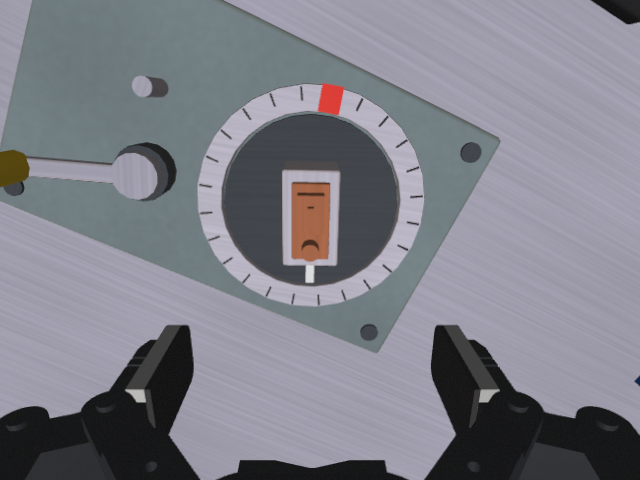

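The wrist view has the block square with the tool. The pointer end is at (309,283), the red tag at (331,99), and the ring is centred near (311,195). Computing precisely.

```bash
python3 - <<'E'
from h import *
import pickle
from scipy.optimize import least_squares
c,s=pickle.load(open("w2.pkl","rb")); im=cv2.imread("pics/w2.png")[:,:,::-1].copy()
g=cv2.cvtColor(im,cv2.COLOR_RGB2HSV)
# dark faceplate -> inner ring edge points by radial scan
P=[]
for a in np.arange(0,2*np.pi,.05):
    rr=np.arange(75,105,.5); xs=311+rr*np.cos(a); ys=197+rr*np.sin(a)
    v=cv2.remap(g[:,:,2],xs.astype('f4')[None],ys.astype('f4')[None],1)[0].astype(float)
    i=np.argmax(v[6:]-v[:-6])+3; P.append((xs[i],ys[i]))
W=world(P,.042,c)[:,:2]
q=least_squares(lambda p:np.hypot(*(W-p[:2]).T)-p[2],[.548,.004,.071],loss="soft_l1",f_scale=.001).x; print("center,r",q)
r,n=cent(seg(im,(0,170,150),(8,255,255),(310,75,350,120))); R=world(r,.046,c)[0]
m=cv2.inRange(g,(0,0,175),(179,60,255)); k=np.zeros_like(m);k[268:284,300:320]=m[268:284,300:320]
w,n2=cent(k); Wp=world(w,.042,c)[0]; print(r,n,R,w,n2,Wp)
f=lambda X:np.arctan2(X[1]-q[1],X[0]-q[0])
print("red",f(R),"ptr",f(Wp),"turn",f(R)-f(Wp), "radii",np.hypot(*(R[:2]-q[:2])),np.hypot(*(Wp[:2]-q[:2])))
pv,hd=world([(138,173),],.063,c)[0],world([(10,168)],.1,c)[0]; print(pv,hd)
B=world([(283,171),(339,171),(338,265),(283,265)],.088,c); print(B.mean(0),f(B[0]-B[3]+np.r_[q[:2],0]))
p=s["tcp_rot"]; print("toolyaw",2*np.arctan2(p[2],p[1]))
E
```

```text
center,r [0.55141152 0.00633592 0.0719374 ]
[330.43639576  98.46289753] 566 [0.63010716 0.02934723 0.046     ] [309.5        274.88135593] 118 [ 0.49589614 -0.02095049  0.042     ]
red 0.28447813083939666 ptr -2.684759381196202 turn 2.9692375120355985 radii 0.0819910048901543 0.06185875190727949
[0.51952901 0.1328104  0.063     ] [0.49708584 0.19877497 0.1       ]
[0.55138896 0.00574564 0.088     ] 0.4464428454913249
toolyaw 0.4691807194267463
```

```bash
python3 -m pendant '[{"dx":0.0047,"dy":-0.001,"dz":0,"ax":0,"ay":0,"az":0.035},{"dx":0,"dy":0,"dz":0.04,"ax":0,"ay":0,"az":0},{"dx":0,"dy":0,"dz":0.04,"ax":0,"ay":0,"az":0},{"dx":0,"dy":0,"dz":0.04,"ax":0,"ay":0,"az":0},{"dx":0,"dy":0,"dz":0.04,"ax":0,"ay":0,"az":0},{"dx":0,"dy":0,"dz":0.035,"ax":0,"ay":0,"az":0},{"dx":0,"dy":0,"dz":0.02,"ax":0,"ay":0,"az":0},{"dx":0,"dy":0,"dz":0.0125,"ax":0,"ay":0,"az":0},{"dx":0,"dy":0,"dz":0,"ax":0,"ay":0,"az":0},{"dx":0,"dy":0,"dz":0,"ax":0,"ay":0,"az":0}]'
python3 -m pendant '[{"dx":0,"dy":0,"dz":0,"ax":0,"ay":0,"az":0},{"dx":0,"dy":0,"dz":0,"ax":0,"ay":0,"az":0},{"dx":0,"dy":0,"dz":0,"ax":0,"ay":0,"az":0},{"dx":0,"dy":0,"dz":0,"ax":0,"ay":0,"az":0},{"dx":0,"dy":0,"dz":0,"ax":0,"ay":0,"az":0},{"dx":0,"dy":0,"dz":0,"ax":0,"ay":0,"az":0},{"dx":0,"dy":0,"dz":0,"ax":0,"ay":0,"az":0},{"dx":0,"dy":0,"dz":0,"ax":0,"ay":0,"az":0}]' 0.3 40
```

```text
time: 2.87
position: [0.5519, 0.006, 0.0499]
tcp_rot: [0.0, 0.974, 0.225, 0.0]
contact_force: [0.6, 0.1, 0.2]
grip_width: 0.0852
gripper_force: 0.0
time: 3.53
position: [0.5515, 0.0067, 0.0502]
tcp_rot: [-0.0, 0.974, 0.225, 0.0]
contact_force: [-5.5, 5.0, 8.6]
grip_width: 0.0397
gripper_force: 42.2
```

```bash
python3 -m pendant '[{"dx":0,"dy":0,"dz":0,"ax":0,"ay":0,"az":-0.1},{"dx":0,"dy":0,"dz":0,"ax":0,"ay":0,"az":-0.2},{"dx":0,"dy":0,"dz":0,"ax":0,"ay":0,"az":-0.2},{"dx":0,"dy":0,"dz":0,"ax":0,"ay":0,"az":-0.2},{"dx":0,"dy":0,"dz":0,"ax":0,"ay":0,"az":-0.2},{"dx":0,"dy":0,"dz":0,"ax":0,"ay":0,"az":-0.2},{"dx":0,"dy":0,"dz":0,"ax":0,"ay":0,"az":-0.2},{"dx":0,"dy":0,"dz":0,"ax":0,"ay":0,"az":-0.2},{"dx":0,"dy":0,"dz":0,"ax":0,"ay":0,"az":-0.2},{"dx":0,"dy":0,"dz":0,"ax":0,"ay":0,"az":-0.2},{"dx":0,"dy":0,"dz":0,"ax":0,"ay":0,"az":-0.2},{"dx":0,"dy":0,"dz":0,"ax":0,"ay":0,"az":-0.1}]'
python3 -m pendant '[{"dx":0,"dy":0,"dz":0,"ax":0,"ay":0,"az":-0.2},{"dx":0,"dy":0,"dz":0,"ax":0,"ay":0,"az":-0.2},{"dx":0,"dy":0,"dz":0,"ax":0,"ay":0,"az":-0.2},{"dx":0,"dy":0,"dz":0,"ax":0,"ay":0,"az":-0.2},{"dx":0,"dy":0,"dz":0,"ax":0,"ay":0,"az":-0.2},{"dx":0,"dy":0,"dz":0,"ax":0,"ay":0,"az":-0.2},{"dx":0,"dy":0,"dz":0,"ax":0,"ay":0,"az":-0.2},{"dx":0,"dy":0,"dz":0,"ax":0,"ay":0,"az":-0.2},{"dx":0,"dy":0,"dz":0,"ax":0,"ay":0,"az":-0.2},{"dx":0,"dy":0,"dz":0,"ax":0,"ay":0,"az":-0.2},{"dx":0,"dy":0,"dz":0,"ax":0,"ay":0,"az":-0.2},{"dx":0,"dy":0,"dz":0,"ax":0,"ay":0,"az":-0.2}]'
python3 -c "
from h import *
s=manip.get_state();p=s['tcp_rot'];print(2*np.arctan2(p[2],p[1]),s['joints'],s['moment'])"
```

```text
time: 4.53
position: [0.5506, 0.0073, 0.0502]
tcp_rot: [-0.001, 0.711, 0.703, -0.0]
contact_force: [-15.3, 9.2, 15.1]
grip_width: 0.0398
gripper_force: 43.0
time: 5.53
position: [0.5496, 0.0066, 0.0502]
tcp_rot: [-0.002, 0.19, 0.982, -0.0]
contact_force: [-26.0, 2.9, 23.3]
grip_width: 0.0399
gripper_force: 43.8
2.7592201137992074 [-5.47437132e-02  5.18546159e-01  1.67616081e+00  4.42527301e-04
  9.51430942e-01 -1.24342521e+00] [ 0.27616383  3.30530882 -0.18661944]
```

```bash
python3 -m pendant '[{"dx":0.001,"dy":0,"dz":-0.0005,"ax":0,"ay":0,"az":-0.2},{"dx":0,"dy":0,"dz":0,"ax":0,"ay":0,"az":-0.2},{"dx":0,"dy":0,"dz":0,"ax":0,"ay":0,"az":-0.2},{"dx":0,"dy":0,"dz":0,"ax":0,"ay":0,"az":-0.2},{"dx":0,"dy":0,"dz":0,"ax":0,"ay":0,"az":-0.2},{"dx":0,"dy":0,"dz":0,"ax":0,"ay":0,"az":-0.2},{"dx":0,"dy":0,"dz":0,"ax":0,"ay":0,"az":-0.13},{"dx":0,"dy":0,"dz":0,"ax":0,"ay":0,"az":0},{"dx":0,"dy":0,"dz":0,"ax":0,"ay":0,"az":0},{"dx":0,"dy":0,"dz":0,"ax":0,"ay":0,"az":0}]'
python3 - <<'E'
from h import *
s=manip.get_state();p=s['tcp_rot'];print(2*np.arctan2(p[2],p[1]),s['joints'][5])
c=viewer.calibration("top"); im=viewer.snapshot("wrist"); cw=viewer.calibration("wrist")
cv2.imwrite("pics/w3.png",im[:,:,::-1]); print(proj([[.6186,.0258,.044],[.5514,.006,.088]],cw))
E
```

```text
time: 6.37
position: [0.5496, 0.0059, 0.0502]
tcp_rot: [-0.001, -0.139, 0.99, -0.0]
contact_force: [-13.7, -4.2, 12.5]
grip_width: 0.0402
gripper_force: 42.6
3.4195063410101554 -1.903395548684712
[[313.11764776 459.20310473]
 [311.48807351 395.44527775]]
```

View pics/w3.png

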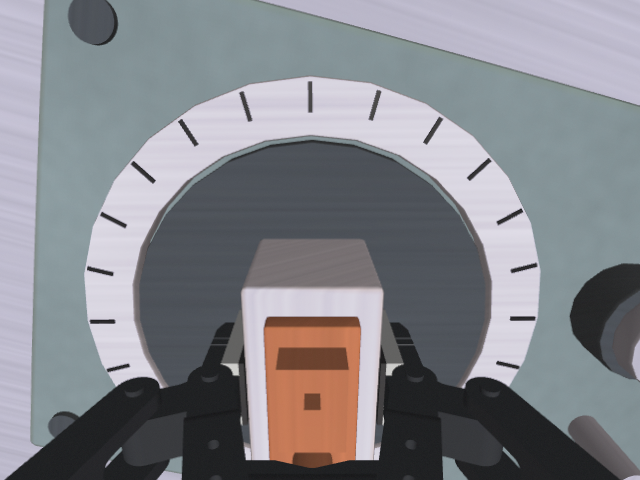

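The block is gripped squarely, with its edges at x≈243 and 382, and the pointer is hidden below the frame. I'll release, rise and measure.

```bash
python3 -m pendant '[{"dx":0,"dy":0,"dz":0,"ax":0,"ay":0,"az":0},{"dx":0,"dy":0,"dz":0,"ax":0,"ay":0,"az":0},{"dx":0,"dy":0,"dz":0,"ax":0,"ay":0,"az":0},{"dx":0,"dy":0,"dz":0,"ax":0,"ay":0,"az":0},{"dx":0,"dy":0,"dz":0,"ax":0,"ay":0,"az":0},{"dx":0,"dy":0,"dz":0,"ax":0,"ay":0,"az":0}]' 1 40
python3 -m pendant '[{"dx":0,"dy":0,"dz":-0.02,"ax":0,"ay":0,"az":0},{"dx":0,"dy":0,"dz":-0.04,"ax":0,"ay":0,"az":0},{"dx":0,"dy":0,"dz":-0.04,"ax":0,"ay":0,"az":0},{"dx":0,"dy":0,"dz":-0.04,"ax":0,"ay":0,"az":0},{"dx":0,"dy":0,"dz":-0.04,"ax":0,"ay":0,"az":0},{"dx":0,"dy":0,"dz":-0.04,"ax":0,"ay":0,"az":0},{"dx":0,"dy":0,"dz":0,"ax":0,"ay":0,"az":0},{"dx":0,"dy":0,"dz":0,"ax":0,"ay":0,"az":0},{"dx":0,"dy":0,"dz":0,"ax":0,"ay":0,"az":0}]'
python3 - <<'E'
from h import *
import pickle
s=manip.get_state(); c=viewer.calibration("wrist"); im=viewer.snapshot("wrist")
pickle.dump((c,s),open("w4.pkl","wb")); cv2.imwrite("pics/w4.png",im[:,:,::-1])
p=s['tcp_rot'];print(s["position"],2*np.arctan2(p[2],p[1]),s["joints"])
E
```

```text
time: 6.92
position: [0.5508, 0.0065, 0.0497]
tcp_rot: [0.0, -0.138, 0.99, 0.0]
contact_force: [0.1, 0.4, 0.6]
grip_width: 0.0852
gripper_force: 0.0
time: 7.67
position: [0.5505, 0.0065, 0.2249]
tcp_rot: [-0.0, -0.138, 0.99, 0.0]
contact_force: [0.1, 0.4, -0.9]
grip_width: 0.085
gripper_force: 0.0
[0.55045841 0.00645555 0.22491623] 3.4193166725364583 [-5.48134749e-02  3.06630934e-01  1.52731586e+00  1.39045905e-05
  1.30855255e+00 -1.90333743e+00]
```

View pics/w4.png

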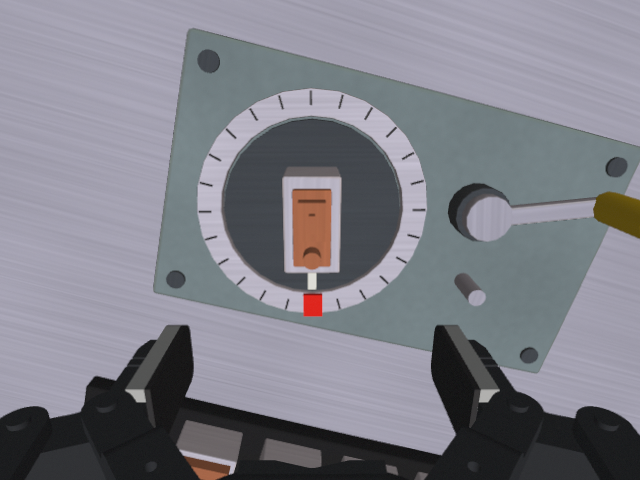

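The pointer end (312,285) lines up with the red tag at (313,305), so step 1 is set. The lever pivot is at (489,217) and its arm runs to the handle near (600,208). Next I'll locate the handle.

```bash
python3 - <<'E'
from h import *
import pickle
from scipy.optimize import minimize
c,s=pickle.load(open("w4.pkl","rb")); im=cv2.imread("pics/w4.png")[:,:,::-1].copy()
A=world([(515,215),(594,208)],.063,c); d=A[1]-A[0]; print(A, "arm ang",np.arctan2(d[1],d[0]))
H=world(cent(seg(im,(18,150,60),(35,255,255),(590,185,640,245)))[0],.085,c);print(H)
# fixture yaw from bolts
b=world([(208.5,61.5),(176,279),(616.5,167),(529,355)],.03,c)
for i,j in((2,0),(3,1)): e=b[i]-b[j]; print("yaw",np.arctan2(-e[0],e[1]))
y=np.mean([np.arctan2(-(b[i]-b[j])[0],(b[i]-b[j])[1]) for i,j in((2,0),(3,1))])
pv=np.array([.5514,.0062])+np.array([[np.cos(y),-np.sin(y)],[np.sin(y),np.cos(y)]])@[-.03,.13]
# handle midpoint (z .0855) seen by top & scene -> arm angle
ob=[(viewer.calibration("top"),cv2.imread("pics/top0.png"),(195,210,225,240)),(viewer.calibration("scene"),cv2.imread("pics/scene0.png"),(420,220,445,250))]
ob=[(k,cent(seg(m[:,:,::-1].copy(),(18,150,60),(35,255,255),x))[0]) for k,m,x in ob]
# cylinder samples' mean projection vs. centroid (approx)
f=lambda a:sum(np.sum((proj([*(pv+.09*np.r_[np.cos(a),np.sin(a)]),.087],k)[0]-o)**2) for k,o in ob)
g=np.linspace(1.5,2.3,161); v=[f(a) for a in g]; a=g[np.argmin(v)]; print("pivot",pv,"yaw",y,"angle",a,min(v),"joint",y+1.92-a,"handle",pv+.09*np.r_[np.cos(a),np.sin(a)])
E
```

```text
[[0.50780737 0.15230113 0.063     ]
 [0.48628893 0.20777076 0.063     ]] arm ang 1.9408560261277454
[[0.48300853 0.20992656 0.085     ]]
yaw 0.041538468960403856
yaw 0.040166943163897746
pivot [0.51611566 0.13486629] yaw 0.0408527060621508 angle 1.9649999999999999 1.1041659459757187 joint -0.0041472939378490725 handle [0.48154908 0.21796354]
```

```bash
python3 -m pendant '[{"dx":0.0014,"dy":0.0397,"dz":0,"ax":0,"ay":0,"az":0},{"dx":0.0014,"dy":0.0397,"dz":0,"ax":0,"ay":0,"az":0},{"dx":0.0014,"dy":0.0397,"dz":0,"ax":0,"ay":0,"az":0},{"dx":0.0014,"dy":0.0397,"dz":0,"ax":0,"ay":0,"az":0},{"dx":0.0014,"dy":0.0397,"dz":0,"ax":0,"ay":0,"az":0},{"dx":0.0014,"dy":0.0397,"dz":0,"ax":0,"ay":0,"az":0},{"dx":0.0014,"dy":0.0397,"dz":0,"ax":0,"ay":0,"az":0},{"dx":0,"dy":0,"dz":0,"ax":0,"ay":0,"az":0.2},{"dx":0,"dy":0,"dz":0,"ax":0,"ay":0,"az":0.2},{"dx":0,"dy":0,"dz":0,"ax":0,"ay":0,"az":0.2},{"dx":0,"dy":0,"dz":0,"ax":0,"ay":0,"az":0.2},{"dx":0,"dy":0,"dz":0,"ax":0,"ay":0,"az":0.2}]'
python3 -m pendant '[{"dx":0,"dy":0,"dz":0,"ax":0,"ay":0,"az":0.2},{"dx":0,"dy":0,"dz":0,"ax":0,"ay":0,"az":0.2},{"dx":0,"dy":0,"dz":0,"ax":0,"ay":0,"az":0.2},{"dx":0,"dy":0,"dz":0,"ax":0,"ay":0,"az":0.2},{"dx":0,"dy":0,"dz":0,"ax":0,"ay":0,"az":0.2},{"dx":0,"dy":0,"dz":0,"ax":0,"ay":0,"az":0.2},{"dx":0,"dy":0,"dz":0,"ax":0,"ay":0,"az":0.2},{"dx":0,"dy":0,"dz":0,"ax":0,"ay":0,"az":0.2},{"dx":0,"dy":0,"dz":0,"ax":0,"ay":0,"az":0.2},{"dx":0,"dy":0,"dz":0,"ax":0,"ay":0,"az":0.14},{"dx":0,"dy":0,"dz":0,"ax":0,"ay":0,"az":0},{"dx":0,"dy":0,"dz":0,"ax":0,"ay":0,"az":0}]'
python3 - <<'E'
from h import *
s=manip.get_state(); c=viewer.calibration("wrist"); im=viewer.snapshot("wrist"); cv2.imwrite("pics/w5.png",im[:,:,::-1])
p=s['tcp_rot'];print(s["position"],2*np.arctan2(p[2],p[1]),s["joints"], proj([.482,.218,.113],c))
E
```

```text
time: 8.72
position: [0.4818, 0.218, 0.2242]
tcp_rot: [-0.001, 0.113, 0.994, -0.001]
contact_force: [-0.9, 0.2, 0.1]
grip_width: 0.0855
gripper_force: 0.0
time: 9.72
position: [0.482, 0.218, 0.2246]
tcp_rot: [-0.001, 0.56, 0.828, -0.001]
contact_force: [-0.0, -0.4, -0.3]
grip_width: 0.0855
gripper_force: 0.0
[0.48197822 0.21798722 0.22464704] 1.951662128292421 [ 3.55481469e-01  2.59645138e-01  1.58818790e+00  4.19900977e-05
  1.29557920e+00 -2.53957806e-02] [[311.3949532  237.25487188]]
```

View pics/w5.png

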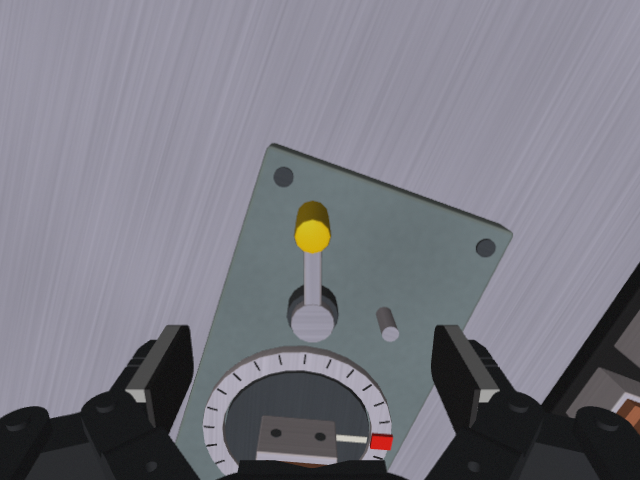

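The handle top is at (313,236) against a predicted (311,237), and the pointer is still on the tag. I'll descend and grip.

```bash
python3 -m pendant '[{"dx":0,"dy":0,"dz":0.04,"ax":0,"ay":0,"az":0},{"dx":0,"dy":0,"dz":0.04,"ax":0,"ay":0,"az":0},{"dx":0,"dy":0,"dz":0.04,"ax":0,"ay":0,"az":0},{"dx":0,"dy":0,"dz":0.04,"ax":0,"ay":0,"az":0},{"dx":0,"dy":0,"dz":0.02,"ax":0,"ay":0,"az":0},{"dx":0,"dy":0,"dz":0.0095,"ax":0,"ay":0,"az":0},{"dx":0,"dy":0,"dz":0,"ax":0,"ay":0,"az":0},{"dx":0,"dy":0,"dz":0,"ax":0,"ay":0,"az":0}]'
python3 -m pendant '[{"dx":0,"dy":0,"dz":0,"ax":0,"ay":0,"az":0},{"dx":0,"dy":0,"dz":0,"ax":0,"ay":0,"az":0},{"dx":0,"dy":0,"dz":0,"ax":0,"ay":0,"az":0},{"dx":0,"dy":0,"dz":0,"ax":0,"ay":0,"az":0},{"dx":0,"dy":0,"dz":0,"ax":0,"ay":0,"az":0},{"dx":0,"dy":0,"dz":0,"ax":0,"ay":0,"az":0},{"dx":0,"dy":0,"dz":0,"ax":0,"ay":0,"az":0},{"dx":0,"dy":0,"dz":0,"ax":0,"ay":0,"az":0},{"dx":0,"dy":0,"dz":0,"ax":0,"ay":0,"az":0},{"dx":0,"dy":0,"dz":0,"ax":0,"ay":0,"az":0}]' 0.15 30
```

```text
time: 10.43
position: [0.4826, 0.2182, 0.0748]
tcp_rot: [0.0, 0.561, 0.828, 0.0]
contact_force: [-0.3, 0.0, 0.5]
grip_width: 0.0855
gripper_force: 0.0
time: 11.27
position: [0.4824, 0.2182, 0.0745]
tcp_rot: [0.0, 0.561, 0.828, 0.0]
contact_force: [-1.5, -1.4, 5.8]
grip_width: 0.0235
gripper_force: 29.7
```

Gripped. Swinging in equal arc steps.

```bash
python3 -m pendant '[{"dx":-0.0002,"dy":0.00675,"dz":0,"ax":0,"ay":0,"az":0.12},{"dx":-0.0002,"dy":0.00675,"dz":0,"ax":0,"ay":0,"az":0.12},{"dx":-0.0002,"dy":0.00675,"dz":0,"ax":0,"ay":0,"az":0.12},{"dx":-0.0002,"dy":0.00675,"dz":0,"ax":0,"ay":0,"az":0.12},{"dx":-0.0002,"dy":0.00675,"dz":0,"ax":0,"ay":0,"az":0.12},{"dx":-0.0002,"dy":0.00675,"dz":0,"ax":0,"ay":0,"az":0.12},{"dx":-0.0002,"dy":0.00675,"dz":0,"ax":0,"ay":0,"az":0.12},{"dx":-0.0002,"dy":0.00675,"dz":0,"ax":0,"ay":0,"az":0.12},{"dx":-0.0002,"dy":0.00675,"dz":0,"ax":0,"ay":0,"az":0.12},{"dx":-0.0002,"dy":0.00675,"dz":0,"ax":0,"ay":0,"az":0.12},{"dx":-0.0002,"dy":0.00675,"dz":0,"ax":0,"ay":0,"az":0.12},{"dx":-0.0002,"dy":0.00675,"dz":0,"ax":0,"ay":0,"az":0.12}]'
```

```text
time: 12.27
position: [0.5458, 0.2191, 0.0745]
tcp_rot: [0.0, 0.818, 0.575, -0.0]
contact_force: [-6.2, -4.2, 8.0]
grip_width: 0.0229
gripper_force: 29.9
```

```bash
python3 -m pendant '[{"dx":-0.0002,"dy":0.00675,"dz":0,"ax":0,"ay":0,"az":0.12},{"dx":-0.0002,"dy":0.00675,"dz":0,"ax":0,"ay":0,"az":0.12},{"dx":-0.0002,"dy":0.00675,"dz":0,"ax":0,"ay":0,"az":0.12},{"dx":-0.0002,"dy":0.00675,"dz":0,"ax":0,"ay":0,"az":0.12},{"dx":-0.0002,"dy":0.00675,"dz":0,"ax":0,"ay":0,"az":0.12},{"dx":-0.0002,"dy":0.00675,"dz":0,"ax":0,"ay":0,"az":0.12},{"dx":-0.0002,"dy":0.00675,"dz":0,"ax":0,"ay":0,"az":0.12},{"dx":-0.0002,"dy":0.00675,"dz":0,"ax":0,"ay":0,"az":0.12},{"dx":-0.0002,"dy":0.00675,"dz":0,"ax":0,"ay":0,"az":0.12},{"dx":-0.0002,"dy":0.00675,"dz":0,"ax":0,"ay":0,"az":0.12},{"dx":-0.0002,"dy":0.00675,"dz":0,"ax":0,"ay":0,"az":0.12}]'
python3 -m pendant '[{"dx":-0.0002,"dy":0.00675,"dz":0,"ax":0,"ay":0,"az":0.12},{"dx":0,"dy":0.004,"dz":0,"ax":0,"ay":0,"az":0.06},{"dx":0,"dy":0,"dz":0,"ax":0,"ay":0,"az":0},{"dx":0,"dy":0,"dz":0,"ax":0,"ay":0,"az":0},{"dx":0,"dy":0,"dz":0,"ax":0,"ay":0,"az":0}]'
python3 -c "
from h import *
x=manip.get_state()['position'];print(np.arctan2(x[1]-.1349,x[0]-.5161),np.hypot(x[1]-.1349,x[0]-.5161))"
```

```text
time: 13.18
position: [0.591, 0.1827, 0.0745]
tcp_rot: [-0.0, 0.96, 0.279, -0.001]
contact_force: [-9.6, -1.9, 10.5]
grip_width: 0.0235
gripper_force: 30.1
time: 13.6
position: [0.5952, 0.1752, 0.0745]
tcp_rot: [0.0, 0.971, 0.237, -0.001]
contact_force: [-9.6, -2.8, 9.8]
grip_width: 0.0232
gripper_force: 30.0
0.47143730127367783 0.08881176309556696
```

The joint is at about 1.49 rad. Release, rise and check.

```bash
python3 -m pendant '[{"dx":0,"dy":0,"dz":0,"ax":0,"ay":0,"az":0},{"dx":0,"dy":0,"dz":0,"ax":0,"ay":0,"az":0},{"dx":0,"dy":0,"dz":0,"ax":0,"ay":0,"az":0},{"dx":0,"dy":0,"dz":0,"ax":0,"ay":0,"az":0},{"dx":0,"dy":0,"dz":0,"ax":0,"ay":0,"az":0},{"dx":0,"dy":0,"dz":0,"ax":0,"ay":0,"az":0},{"dx":0,"dy":0,"dz":0,"ax":0,"ay":0,"az":0}]' 1 30
python3 -m pendant '[{"dx":0,"dy":0,"dz":-0.02,"ax":0,"ay":0,"az":0},{"dx":0,"dy":0,"dz":-0.04,"ax":0,"ay":0,"az":0},{"dx":0,"dy":0,"dz":-0.04,"ax":0,"ay":0,"az":0},{"dx":0,"dy":0,"dz":-0.04,"ax":0,"ay":0,"az":0},{"dx":0,"dy":0,"dz":-0.04,"ax":0,"ay":0,"az":0},{"dx":0,"dy":0,"dz":-0.02,"ax":0,"ay":0,"az":0},{"dx":0,"dy":0,"dz":0,"ax":0,"ay":0,"az":0},{"dx":0,"dy":0,"dz":0,"ax":0,"ay":0,"az":0},{"dx":0,"dy":0,"dz":0,"ax":0,"ay":0,"az":0},{"dx":0,"dy":0,"dz":0,"ax":0,"ay":0,"az":0}]'
python3 - <<'E'
from h import *
cv2.imwrite("pics/w6.png",viewer.snapshot("wrist")[:,:,::-1]); print(manip.get_state()["contact_force"])
E
```

```text
time: 14.18
position: [0.5957, 0.1756, 0.074]
tcp_rot: [-0.0, 0.971, 0.237, -0.0]
contact_force: [-0.6, -0.2, -0.7]
grip_width: 0.0855
gripper_force: 0.0
time: 15.02
position: [0.5953, 0.1755, 0.2325]
tcp_rot: [-0.0, 0.971, 0.237, -0.001]
contact_force: [0.6, -0.8, -0.0]
grip_width: 0.0854
gripper_force: 0.0
[-0.04209126  0.39260927  0.24301445]
```

View pics/w6.png

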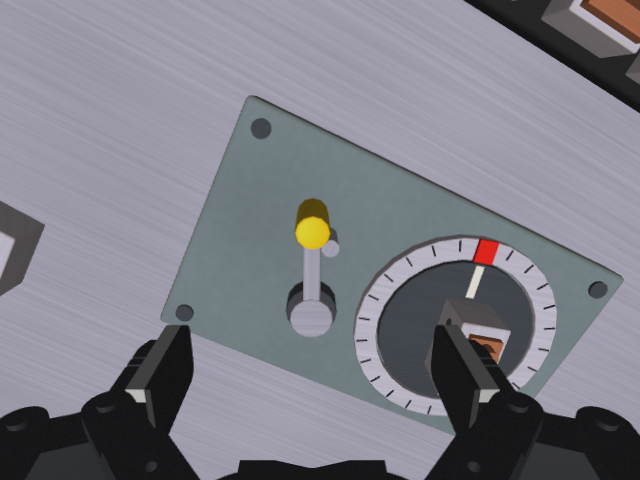

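The lever lies against its stop pin, with the handle at (313,232) and the pin at (330,246). The pointer end (481,268) meets the tag at (487,252), and the gripper is clear.

```bash
python3 -c "
from bench import job
print(job.finish_job())"
```

```text
the job is handed in; nothing more can be done
None
```

The job is handed in: in the last camera view the white pointer was on the red tag, the clamp lever was at its stop (about 1.49 of 1.5 rad) and the gripper was clear; no verdict came back.

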